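# Find the rocking corner of a jig plate and press its shim flat

## Robot

A 6-joint arm with a two-finger parallel gripper is mounted at the origin on a cart in front of the work surface, level with it; the furniture and walls round the work are solid. World frame = base frame: x ahead of the robot, y to its left, z up, the work surface at z = 0. Lengths are in m, angles in degrees, forces in N, time in s.
With the tool pointing down it reaches from about 0.4 to 0.825 m from the base axis. Payload 7 kg.
Tool frame: the origin (TCP) lies midway between the tips of the shut fingers; the grasp point (between the pads) lies 19 mm behind it (r.hold_point_z is the distance from the TCP to the grasp point, in m); y points along the fingers, z is the direction in which the jaws open and shut, and the axes are right-handed (so a half turn about y gives the same grasp; the last joint's range is limited). The gripper opens to 88 mm and grips with 3 to 60 N. Pads are 19 mm wide; open, the fingers measure 130 mm over their backs; the gripper's body (78 mm by 193 mm) begins 47 mm behind the grasp point.
Start: joints at [91.564, 20.546, 0.682, 0, -70.136, -16.507], TCP at [0.174, 0.652, 0.2] pointing down, gripper open.
Joint ranges: [-176.03, 176.03], [-82.01, 121.73], [-58.28, 71.71], [-173.87, 95.51], [-174.79, -0.11], [-173.66, 173.66]. Speed limits (degrees/s): [136.94, 136.94, 172.46, 180, 180, 180].

## Interface

Orientations are given as [roll, pitch, yaw] about the fixed x, y, z axes, in that order (R = Rz(yaw) Ry(pitch) Rx(roll)).
In Python, from plant import r, imaging gives the robot as it stands.
- The arm moves only by the tool drive_tool, never from a script. Its argument "deltas" is a list of rows, each a list of 6 numbers: the shift along the world's x, y, z in cm, then the turn, a rotation vector about the world's x, y, z in rad. In form: [[tx, ty, tz, rx, ry, rz], ...]. A call has exactly 8 rows; each row is the pose to reach, as a shift and turn from the pose commanded when the call began; what a row does not reach only later rows make up. A row lasts 1/12 s, in which the tool goes at most 41.7 mm and 7.16 degrees, less where a joint would pass 70% of its speed; a pose out of reach is approached as far as the arm can. A call with a gripper value outside its range is refused whole. "claw" is the opening, from 0 (shut) to 1 (fully open), set as the call begins (left out, the last holds). The fingers move at their own pace and stop on an object; "squeeze" is the grip in N (left out, the last holds). Time passes only in rows, so rows that repeat a pose let the fingers close, or fill a call up. It gives the time, the measured TCP pose, the force and the opening at its end, in the units of the state.
- r.get_state(): the state, without advancing time (a new reading comes with each control period).
- imaging.capture(name): name is "side" or "top"; returns the picture (400x640x3 uint8, red, green, blue); there is no depth.
- imaging.get_calibration(name): a dict with "mtx" (3x3 intrinsics, pixels), "k1" (the pictures are not rectified: a ray, as slopes to the right and down, at radius r is drawn at 1 + k1 r^2 times it, then the intrinsics apply), "R" (3x3) and "t" (3): a world point X has camera coordinates R X + t. Camera axes: x right, y down, z forward; pixel columns grow to the right and rows downward; lengths in m; the calibration is good to about 2 mm. A picture is of the moment at which its call begins. get_calibration takes no time and is no camera call.
- r.close_job(): hands the job in, once; it reports no verdict.
Trained networks look in the newest picture that a camera, given by its name, has taken for a name from the list of things; names that differ only in an ending like _2 or _b are one class to them, and where a whole thing is asked for, a point or a joint stands for the part that bears it (a point fixed in the world has none). Each returns a list of dicts, best first, with "score" (0 to 1); they miss things now and then, are a little off and sometimes report something else, mostly with a low value. They report only what shows in the picture. A call takes as long as a camera call. They do not tell look-alikes from the thing itself.
- imaging.search_frame(camera, label): "bbox" ([left, top, right, bottom] in pixels, round what is visible of it).
- imaging.outline_of(camera, label): "region" (400x640 bool, what is visible of it) and "bbox" ([left, top, right, bottom] in pixels, round what is visible of it).
- imaging.landmark_of(camera, label): "position" ([column, row] in pixels: a listed point, or the origin of a listed thing).
The state is a dict: "time_s": time; "joints": joint angles; "qd": joint speeds; "joint_torque": joint torques, N m; "tcp_pos": TCP position; "eef_rot": TCP orientation; "contact_force": force on the tool from outside, world axes, zero at the start; "moment": the same for the moment, N m; "gripper_width": finger opening in m.
Only numpy, scipy, OpenCV 4.12 (cv2) and the standard library are available. Lean on these libraries where they do the work, as an engineer would, in place of code of your own. Each camera call takes 0.05 s, during which the arm holds its last target.

## Task

One corner of the square jig plate rocks because its packing is too thin. With the fingertips, press down on the plate's corners one by one until you find the one that gives, then press the bent-up shim tab beside that corner down flat, so that the plate stands level and firm. Touch only: do not lift or shove the plate, leave the other three shim tabs standing up, and leave the gauge block, bottle cap and marker where they are.

Things in the scene. Friction and masses are not known exactly. Their poses are not given: they have to be found in the camera images.
- jig_base: Fixed dark steel base slab, 186 x 274 x 6 mm, on the table. Origin at the centre of its underside, at table height; +x points away from the robot, +y to its left, turned by up to 0.3 rad (near, far, left, right are meant in this frame). Four guide pins 8 mm thick stand 81 mm from the centre at the middle of the plate's sides, tops 34 mm above the table.
- jig_plate: Loose aluminium plate, 150 x 150 x 12 mm, 1.5 kg, between the pins (2 mm play), axes as the base's. Origin: centre of its underside, 24 mm above the table. Two white ribs 12 mm high on its middle. Of the packing blocks below its corners one, another each time, is 4 mm too thin: that corner sinks 4 mm under 2 to 3 N and springs back; the others are firm.
- corner_nl (a point): Centre of the top of the round boss (24 mm across, 2 mm high) on the near left corner of the plate, directly above its packing block: the place to press that corner. On the plate at x = -55, y = 55 mm from its middle, 38 mm above the table when the plate is level.
- corner_nr (a point): Centre of the top of the round boss (24 mm across, 2 mm high) on the near right corner of the plate, directly above its packing block: the place to press that corner. On the plate at x = -55, y = -55 mm from its middle, 38 mm above the table when the plate is level.
- corner_fl (a point): Centre of the top of the round boss (24 mm across, 2 mm high) on the far left corner of the plate, directly above its packing block: the place to press that corner. On the plate at x = 55, y = 55 mm from its middle, 38 mm above the table when the plate is level.
- corner_fr (a point): Centre of the top of the round boss (24 mm across, 2 mm high) on the far right corner of the plate, directly above its packing block: the place to press that corner. On the plate at x = 55, y = -55 mm from its middle, 38 mm above the table when the plate is level.
- tab_nl (a point): The place to press the near left shim tab: on its upper face, 32 mm from its hinge. The tab is a bent-up steel leaf 24 mm wide, 46 mm long; hinge along the base's x, at base x = -50, y = 86, z = 11.5 mm; it slopes up and outward (+y). The point is 29 mm out from the hinge, 25.3 mm above the table while the tab stands; 32 mm out, 13 mm above the table when flat.
- tab_nr (a point): The place to press the near right shim tab: on its upper face, 32 mm from its hinge. The tab is a bent-up steel leaf 24 mm wide, 46 mm long; hinge along the base's x, at base x = -50, y = -86, z = 11.5 mm; it slopes up and outward (-y). The point is 29 mm out from the hinge, 25.3 mm above the table while the tab stands; 32 mm out, 13 mm above the table when flat.
- tab_fl (a point): The place to press the far left shim tab: on its upper face, 32 mm from its hinge. The tab is a bent-up steel leaf 24 mm wide, 46 mm long; hinge along the base's x, at base x = 50, y = 86, z = 11.5 mm; it slopes up and outward (+y). The point is 29 mm out from the hinge, 25.3 mm above the table while the tab stands; 32 mm out, 13 mm above the table when flat.
- tab_fr (a point): The place to press the far right shim tab: on its upper face, 32 mm from its hinge. The tab is a bent-up steel leaf 24 mm wide, 46 mm long; hinge along the base's x, at base x = 50, y = -86, z = 11.5 mm; it slopes up and outward (-y). The point is 29 mm out from the hinge, 25.3 mm above the table while the tab stands; 32 mm out, 13 mm above the table when flat.
- shim_nl (a joint): Angle of the near left shim tab: 0 = standing up as at the start (sloping 0.4 rad), 0.4 = flat. Moves under 4 to 6 N at the tab point (a little more where it lifts the plate) and stays where it is left. Flat, it raises its corner's packing block by 4 mm: this just fills the gap under a loose corner, but jacks a firm corner up and tilts the plate.
- shim_nr (a joint): Angle of the near right shim tab: 0 = standing up as at the start (sloping 0.4 rad), 0.4 = flat. Moves under 4 to 6 N at the tab point (a little more where it lifts the plate) and stays where it is left. Flat, it raises its corner's packing block by 4 mm: this just fills the gap under a loose corner, but jacks a firm corner up and tilts the plate.
- shim_fl (a joint): Angle of the far left shim tab: 0 = standing up as at the start (sloping 0.4 rad), 0.4 = flat. Moves under 4 to 6 N at the tab point (a little more where it lifts the plate) and stays where it is left. Flat, it raises its corner's packing block by 4 mm: this just fills the gap under a loose corner, but jacks a firm corner up and tilts the plate.
- shim_fr (a joint): Angle of the far right shim tab: 0 = standing up as at the start (sloping 0.4 rad), 0.4 = flat. Moves under 4 to 6 N at the tab point (a little more where it lifts the plate) and stays where it is left. Flat, it raises its corner's packing block by 4 mm: this just fills the gap under a loose corner, but jacks a firm corner up and tilts the plate.
- gauge_block: Bystander: loose steel gauge block, 30 x 60 x 42 mm with a knob on top, in front of the base. Origin at the centre of its underside.
- bottle_cap: Bystander: loose black bottle cap, 37 mm across, 33 mm high, left of the base between the two left tabs. Origin at the centre of its underside.
- felt_marker: Bystander: loose black and white felt marker, 18 x 130 x 18 mm, lying behind the base. Origin at the centre of its underside.
Not all that is in view belongs to the job. There is more than one size of the jig_plate; the job needs the larger.

How it is judged:
By the outcome, as a careful person would: the job done as asked, in the order asked, and still so for the second after the job is handed in, with the robot touching nothing.
It also fails if it takes over 48 s, if anything falls off the work surface, if the arm or the gripper's body presses on something with over 40 N, if the wrist force passes 120 N, or if a joint passes its speed limit or range.

## Working session

There is one attempt and no reset: what is moved stays moved. The work goes in short steps, Python scripts to look and compute and a tool call to move; the robot and the scene stay as the last step left them, time stands still between calls to the robot, and variables do not carry over. Pictures are saved under pics/ and viewed, and the job is handed in when it is done.

Besides the shell and the picture viewer there is one more tool, called after "Emit:" as name(argument=value, ...) on one line, values as JSON. drive_tool: Moves the arm, as the interface text tells. Its arguments: {"type":"object","properties":{"deltas":{"type":"array"},"claw":{"type":"number"},"squeeze":{"type":"number"}},"required":["deltas"]}

```bash
mkdir -p pics; python3 - <<'E'
from plant import r, imaging
import cv2
for n in ("top","side"):
    im=imaging.capture(n); cv2.imwrite(f"pics/{n}0.png",im[:,:,::-1])
    c=imaging.get_calibration(n); print(n,c)
s=r.get_state(); print(s)
for n in ("top","side"):
    for l in ("jig_plate","jig_base","corner_nl","corner_nr","corner_fl","corner_fr","tab_nl","tab_nr","tab_fl","tab_fr"):
        print(n,l,[(round(d['score'],2),[round(float(v)) for v in d['position']]) for d in imaging.landmark_of(n,l)])
E
```

```text
top {'mtx': array([[485.89951302,   0.        , 320.91421783],
       [  0.        , 485.89951302, 203.93009894],
       [  0.        ,   0.        ,   1.        ]]), 'k1': -0.14210022750826717, 'R': array([[ 0.01791083, -0.99983803, -0.00176487],
       [-0.99852712, -0.01779687, -0.05125284],
       [ 0.05121313,  0.00268026, -0.99868415]]), 't': array([-0.01683633,  0.55630828,  1.06840368])}
side {'mtx': array([[408.10783609,   0.        , 314.23077601],
       [  0.        , 408.10783609, 205.74539593],
       [  0.        ,   0.        ,   1.        ]]), 'k1': -0.04218330425896121, 'R': array([[-0.9844697 , -0.17527648,  0.00987744],
       [-0.12425375,  0.65593573, -0.74451952],
       [ 0.12401779, -0.73418422, -0.66752761]]), 't': array([0.53747366, 0.12179192, 0.84169551])}
{'time_s': 0.1, 'joints': array([ 9.15637832e+01,  2.05890074e+01,  6.36509600e-01, -1.72360471e-02,
       -7.01356821e+01, -1.65072452e+01]), 'qd': array([ 0.05557566, -0.04398636,  0.17927165,  0.08129568,  0.04411665,
       -0.14492346]), 'joint_torque': array([-1.94480628e-03, -5.84162951e+01,  2.
[... 658 characters left out ...]
, 254]), (0.76, [406, 175]), (0.44, [434, 170])]
top tab_nl [(0.66, [345, 243]), (0.37, [370, 238])]
top tab_nr [(0.54, [444, 214]), (0.24, [329, 197])]
top tab_fl [(0.64, [330, 200])]
top tab_fr [(0.79, [432, 167])]
side jig_plate [(0.9, [321, 179]), (0.45, [348, 185])]
side jig_base [(0.91, [321, 184])]
side corner_nl [(0.93, [347, 320]), (0.8, [349, 186]), (0.45, [321, 174])]
side corner_nr [(0.88, [386, 299]), (0.57, [343, 156])]
side corner_fl [(0.94, [309, 190]), (0.67, [325, 286])]
side corner_fr [(0.83, [299, 163]), (0.79, [357, 269])]
side tab_nl [(0.5, [351, 210])]
side tab_nr [(0.53, [336, 152])]
side tab_fl [(0.46, [307, 208])]
side tab_fr [(0.43, [298, 155]), (0.32, [321, 185])]
```

View pics/top0.png

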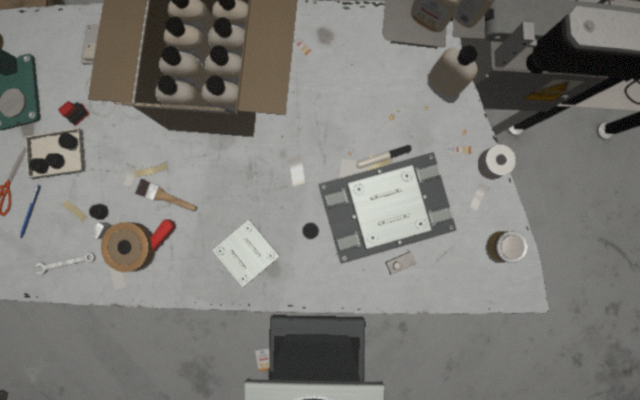

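View pics/side0.png

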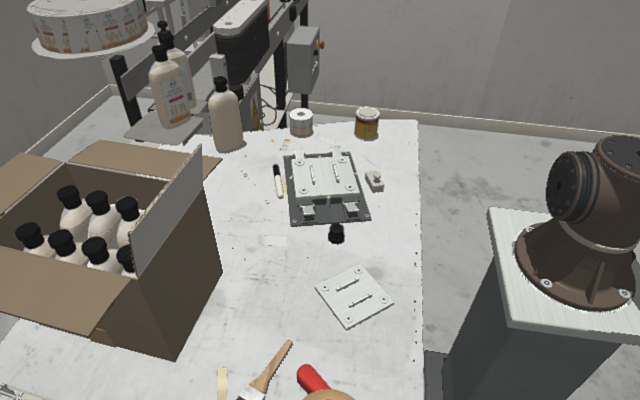

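```bash
cat > h.py <<'E'
import numpy as np, cv2
from plant import r, imaging
CAL={n:imaging.get_calibration(n) for n in ("top","side")}
def proj(n,X):
    c=CAL[n]; p=np.atleast_2d(X)@c["R"].T+c["t"]; s=p[:,:2]/p[:,2:]
    s=s*(1+c["k1"]*(s**2).sum(1,keepdims=True))
    return s*[c["mtx"][0,0],c["mtx"][1,1]]+[c["mtx"][0,2],c["mtx"][1,2]]
def unproj(n,px,z):
    c=CAL[n]; d=(np.array(px)-[c["mtx"][0,2],c["mtx"][1,2]])/[c["mtx"][0,0],c["mtx"][1,1]]
    s=d.copy()
    for _ in range(20): s=d/(1+c["k1"]*(s@s))
    v=c["R"].T@np.append(s,1); o=-c["R"].T@c["t"]
    return o+v*(z-o[2])/v[2]
L={}
for a,sx in (("n",-1),("f",1)):
    for b,sy in (("l",1),("r",-1)):
        L["corner_"+a+b]=(sx*.055,sy*.055,.038); L["tab_"+a+b]=(sx*.050,sy*.115,.0253)
def world(p,P):
    x,y,t=p; P=np.atleast_2d(P); c,s=np.cos(t),np.sin(t)
    return np.c_[x+c*P[:,0]-s*P[:,1],y+s*P[:,0]+c*P[:,1],P[:,2]]
E
cat > fit.py <<'E'
from h import *
from scipy.optimize import least_squares
obs={}
for n in ("top","side"):
    im=imaging.capture(n); cv2.imwrite(f"pics/{n}1.png",im[:,:,::-1])
    for l in L: obs[n,l]=[np.array(d['position'],float) for d in imaging.landmark_of(n,l)]
seed=[unproj("top",(388,207),.036)[0],unproj("top",(388,207),.036)[1],.26]
def fit(cams,p):
  for it in range(4):
    prs=[]
    for (n,l),o in obs.items():
        if n not in cams or not o: continue
        q=proj(n,world(p,L[l]))[0]; d=min(o,key=lambda v:np.hypot(*(v-q)))
        if np.hypot(*(d-q))<12: prs.append((n,l,d))
    f=lambda p:np.concatenate([proj(n,world(p,L[l]))[0]-d for n,l,d in prs])
    p=least_squares(f,p,loss="soft_l1").x
  return p,[(n,l,(proj(n,world(p,L[l]))[0]-d).round(1)) for n,l,d in prs]
for c in (("top",),("side",),("top","side")):
    p,res=fit(c,seed); print(c,p.round(4)); 
for x in res: print(*x)
np.save("pose.npy",p)
for n,(x0,y0,w,hh,k) in {"top":(310,140,160,130,5),"side":(270,130,130,110,6)}.items():
    im=imaging.capture(n)[:,:,::-1][y0:y0+hh,x0:x0+w]; im=cv2.resize(im,None,fx=k,fy=k,interpolation=cv2.INTER_CUBIC)
    pts=[(v,(0,0,255)) for v in L.values()]+[((sx*.093,sy*.137,.006),(0,255,0)) for sx in(-1,1) for sy in(-1,1)]+[((.081,0,.034),(255,0,0)),((-.081,0,.034),(255,0,0)),((0,.081,.034),(255,0,0)),((0,-.081,.034),(255,0,0))]
    for v,cc in pts:
        q=((proj(n,world(p,v))[0]-[x0,y0]+.5)*k).astype(int); cv2.circle(im,tuple(int(i) for i in q),4,cc,1)
    cv2.imwrite(f"pics/{n}_fit.png",im)
# plate on table
q=[unproj("top",a,.014) for a in ((222,252),(246,227),(269,254))]
print("other plate boss spacing", np.linalg.norm(q[0]-q[1]),np.linalg.norm(q[1]-q[2]))
E
python3 fit.py
```

```text
('top',) [ 0.5519 -0.1581  0.3035]
('side',) [ 0.5514 -0.1551  0.287 ]
('top', 'side') [ 0.5519 -0.1574  0.2952]
top tab_nl [1.3 4.6]
top corner_nr [-2.  -0.7]
top tab_nr [-2.9 -0.8]
top corner_fl [ 0.8 -1.8]
top tab_fl [-0.9 -0.9]
top corner_fr [0.3 3.5]
top tab_fr [0.3 1.3]
side corner_nl [2.8 1. ]
side tab_nl [ 1.4 -2. ]
side corner_nr [-0.8  0.9]
side corner_fl [-4. -1.]
side tab_fl [-0.   2.8]
side corner_fr [ 0.8 -2.6]
side tab_fr [-1.2 -4. ]
other plate boss spacing 0.07766184653651709 0.07920088597429004
```

View pics/top_fit.png

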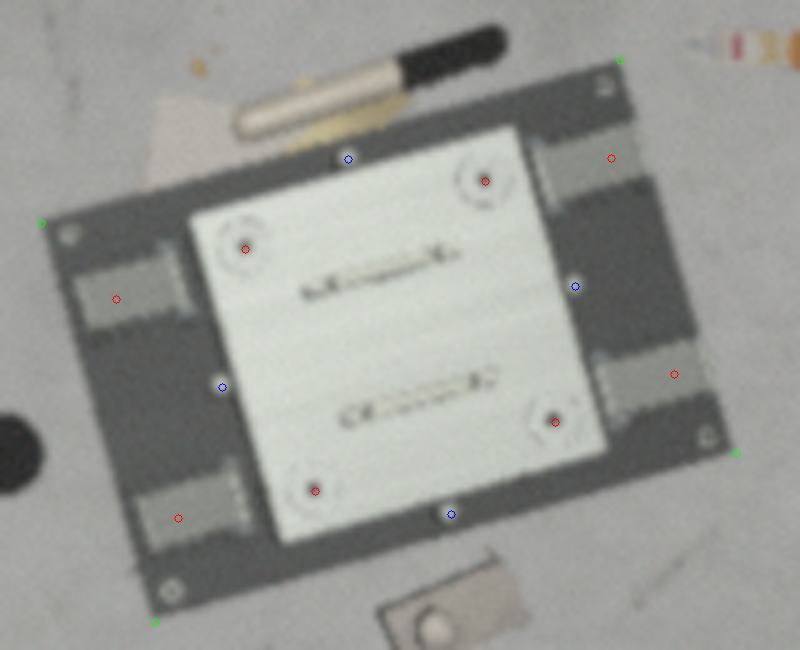

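View pics/side_fit.png

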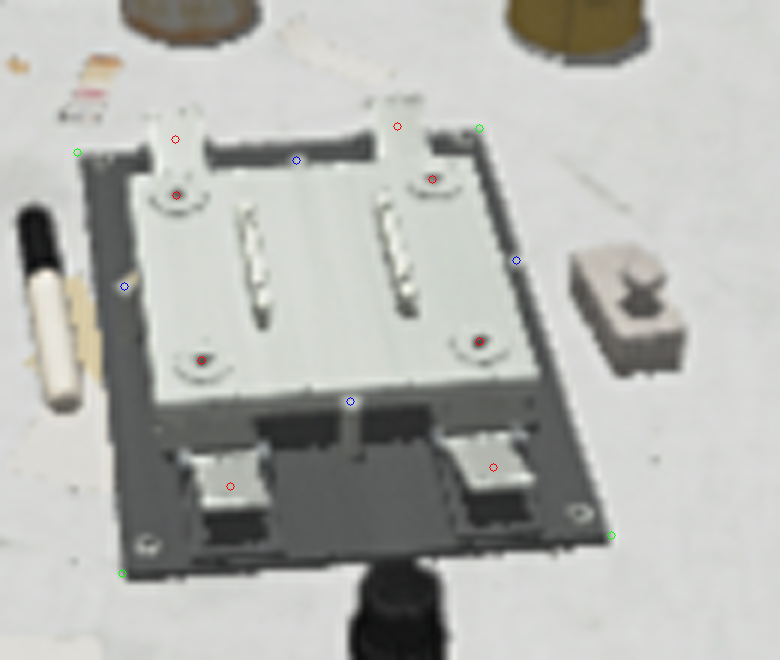

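```bash
python3 - <<'E'
from h import *
p=np.load("pose.npy"); print(np.degrees(p[2]))
for l,v in L.items(): 
    w=world(p,v)[0]; print(l,w.round(4),np.hypot(*w[:2]).round(3))
print("cap",unproj("top",(311,230),.03),"jar",unproj("top",(510,247),.06),"roll",unproj("top",(500,160),.05))
s=r.get_state();print(s["time_s"],s["tcp_pos"])
E
```

```text
16.91104750203185
corner_nl [ 0.4833 -0.1208  0.038 ] 0.498
tab_nl [ 0.4707 -0.0619  0.0253] 0.475
corner_nr [ 0.5153 -0.226   0.038 ] 0.563
tab_nr [ 0.5376 -0.2819  0.0253] 0.607
corner_fl [ 0.5886 -0.0888  0.038 ] 0.595
tab_fl [ 0.5663 -0.0328  0.0253] 0.567
corner_fr [ 0.6206 -0.194   0.038 ] 0.65
tab_fr [ 0.6332 -0.2529  0.0253] 0.682
cap [0.49814665 0.01375487 0.03      ] jar [ 0.46775288 -0.41972698  0.06      ] roll [ 0.65896243 -0.40106062  0.05      ]
2.1 [0.1740676  0.65213536 0.20026681]
```

Emit:
drive_tool(deltas=[[1.5, -3.5, 0.5, 0, 0, 0.08], [3, -7, 1, 0, 0, 0.16], [4.5, -10.5, 1.5, 0, 0, 0.24], [6, -14, 2, 0, 0, 0.32], [7.5, -17.5, 2, 0, 0, 0.4], [9, -21, 2, 0, 0, 0.48], [10.5, -24.5, 2, 0, 0, 0.557], [12, -28, 2, 0, 0, 0.557]], claw=0, squeeze=20)

```text
time_s: 2.77
tcp_pos: [0.2944, 0.3704, 0.2205]
eef_rot: [-90.0, 0.0, -162.7]
contact_force: [1.0, 0.2, 0.1]
gripper_width: 0.0398
```

Emit:
drive_tool(deltas=[[1.4, -3.5, 0, 0, 0, 0], [2.8, -7, 0, 0, 0, 0], [4.2, -10.5, 0, 0, 0, 0], [5.6, -14, 0, 0, 0, 0], [7, -17.5, 0, 0, 0, 0], [8.4, -21, 0, 0, 0, 0], [9.8, -24.5, 0, 0, 0, 0], [11, -28, 0, 0, 0, 0]])

```text
time_s: 3.43
tcp_pos: [0.4045, 0.0905, 0.2208]
eef_rot: [-90.0, 0.1, -163.0]
contact_force: [0.4, -0.3, -1.0]
gripper_width: 0.0002
```

Emit:
drive_tool(deltas=[[1.4, -3.5, -1, 0, 0, 0], [2.8, -7, -3, 0, 0, 0], [4.2, -10.5, -5, 0, 0, 0], [5.6, -14, -7, 0, 0, 0], [6.8, -17.5, -9, 0, 0, 0], [7.9, -21.1, -11, 0, 0, 0], [7.9, -21.1, -13, 0, 0, 0], [7.9, -21.1, -14, 0, 0, 0]])

```text
time_s: 4.1
tcp_pos: [0.4817, -0.121, 0.0775]
eef_rot: [-90.1, -0.2, -163.3]
contact_force: [-0.4, -0.1, 0.5]
gripper_width: 0.0005
```

Emit:
drive_tool(deltas=[[0, 0, -2, 0, 0, 0], [0, 0, -3.5, 0, 0, 0], [0, 0, -4, 0, 0, 0], [0, 0, -4.1, 0, 0, 0], [0, 0, -4.2, 0, 0, 0], [0, 0, -4.3, 0, 0, 0], [0, 0, -4.4, 0, 0, 0], [0, 0, -4.4, 0, 0, 0]])

```text
time_s: 4.77
tcp_pos: [0.4835, -0.1186, 0.0369]
eef_rot: [-90.0, 0.1, -163.0]
contact_force: [0.3, -0.2, -0.0]
gripper_width: 0.0007
```

Emit:
drive_tool(deltas=[[0, 0, -0.1, 0, 0, 0], [0, 0, -0.1, 0, 0, 0], [0, 0, -0.2, 0, 0, 0], [0, 0, -0.2, 0, 0, 0], [0, 0, -0.2, 0, 0, 0], [0, 0, -0.2, 0, 0, 0], [0, 0, -0.2, 0, 0, 0], [0, 0, -0.2, 0, 0, 0]])

```text
time_s: 5.43
tcp_pos: [0.483, -0.1189, 0.0342]
eef_rot: [-90.0, -0.0, -163.0]
contact_force: [0.6, 0.5, 1.2]
gripper_width: 0.0006
```

Emit:
drive_tool(deltas=[[0, 0, -0.1, 0, 0, 0], [0, 0, -0.1, 0, 0, 0], [0, 0, -0.1, 0, 0, 0], [0, 0, -0.1, 0, 0, 0], [0, 0, -0.1, 0, 0, 0], [0, 0, -0.1, 0, 0, 0], [0, 0, -0.1, 0, 0, 0], [0, 0, -0.1, 0, 0, 0]])

```text
time_s: 6.1
tcp_pos: [0.483, -0.1189, 0.0332]
eef_rot: [-90.0, -0.0, -163.0]
contact_force: [0.2, 1.2, 0.2]
gripper_width: 0.0005
```

Emit:
drive_tool(deltas=[[0, 0, -0.1, 0, 0, 0], [0, 0, -0.1, 0, 0, 0], [0, 0, -0.1, 0, 0, 0], [0, 0, -0.1, 0, 0, 0], [0, 0, -0.1, 0, 0, 0], [0, 0, -0.1, 0, 0, 0], [0, 0, -0.1, 0, 0, 0], [0, 0, -0.1, 0, 0, 0]])

```text
time_s: 6.77
tcp_pos: [0.4831, -0.1189, 0.0323]
eef_rot: [-90.0, -0.0, -163.0]
contact_force: [-0.8, 0.3, -0.0]
gripper_width: 0.0004
```

```bash
cat > look.py <<'E'
from h import *
import sys
for n,(x0,y0,w,hh,k) in {"top":(310,140,160,130,5),"side":(270,110,130,130,5)}.items():
    im=imaging.capture(n)[:,:,::-1][y0:y0+hh,x0:x0+w]; cv2.imwrite(f"pics/{n}_{sys.argv[1]}.png",cv2.resize(im,None,fx=k,fy=k,interpolation=cv2.INTER_CUBIC))
s=r.get_state(); print(s["time_s"],s["tcp_pos"],s["contact_force"],s["joints"])
E
python3 look.py a
```

```text
6.8667 [ 0.48306774 -0.11885895  0.03226673] [-0.1704043   0.00337972 -0.3029958 ] [ 8.85462059e+00  1.43692821e+01 -3.37139144e+01 -4.59509863e-06
 -4.19157948e+01  9.81139477e+01]
```

View pics/side_a.png

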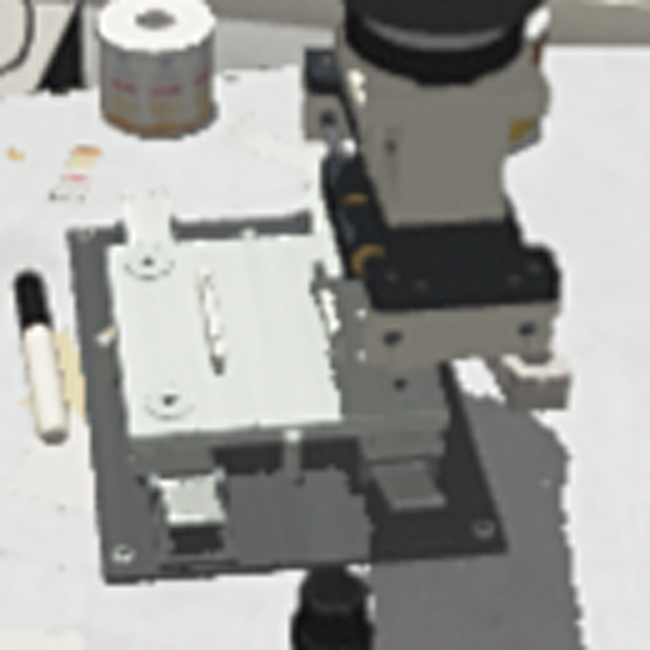

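View pics/top_a.png

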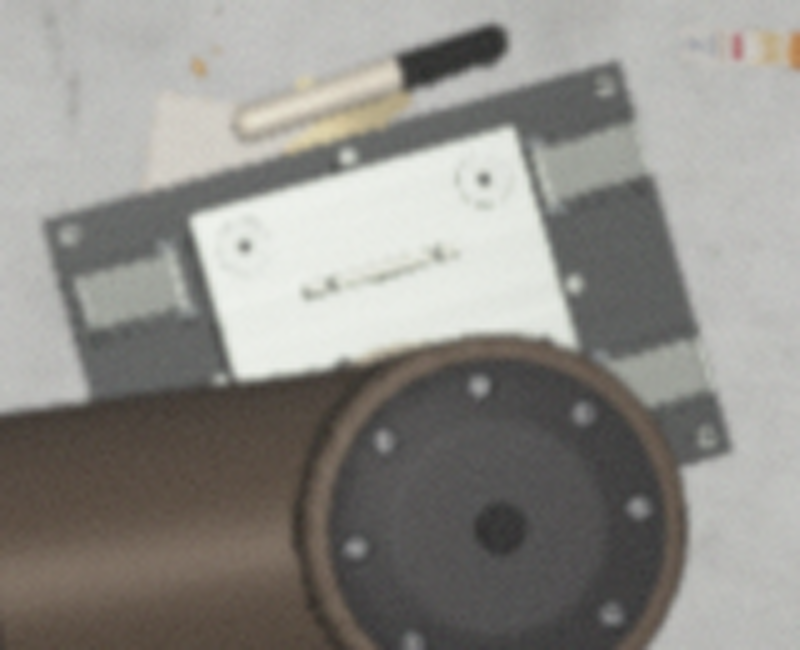

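```bash
python3 - <<'E'
from h import *
t=np.array([.483,-.119,.032]); j=np.array([np.cos(np.radians(106.9)),np.sin(np.radians(106.9)),0]); b=np.array([j[1],-j[0],0])
print("tcp side",proj("side",t),"top",proj("top",t))
for a in (-.0965,.0965):
  for c in (-.039,.039):
    P=t+[0,0,.066]+a*j+c*b; print(a,c,P.round(3),((proj("side",P)[0]-[270,110])*5).round())
for z in (.2,.25,.3,.35,.4): print(z,((proj("top",[.483,-.119,z])[0]-[310,140])*5).round())
E
```

```text
tcp side [[349.28712933 188.83730894]] top [[371.5210772  237.97488484]]
-0.0965 -0.039 [ 0.474 -0.223  0.098] [448. 160.]
-0.0965 0.039 [ 0.548 -0.2    0.098] [290. 169.]
0.0965 -0.039 [ 0.418 -0.038  0.098] [540. 412.]
0.0965 0.039 [ 0.492 -0.015  0.098] [357. 425.]
0.2 [354. 498.]
0.25 [372. 502.]
0.3 [391. 505.]
0.35 [413. 509.]
0.4 [439. 514.]
```

```bash
python3 - <<'E'
from h import *
im=imaging.capture("side")[:,:,::-1][150:220,320:400].astype(float)
im=255*(np.clip(im/200,0,1))**.6
cv2.imwrite("pics/zoom.png",cv2.resize(im.astype(np.uint8),None,fx=8,fy=8,interpolation=cv2.INTER_CUBIC))
E
```

```text
(no output)
```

View pics/zoom.png

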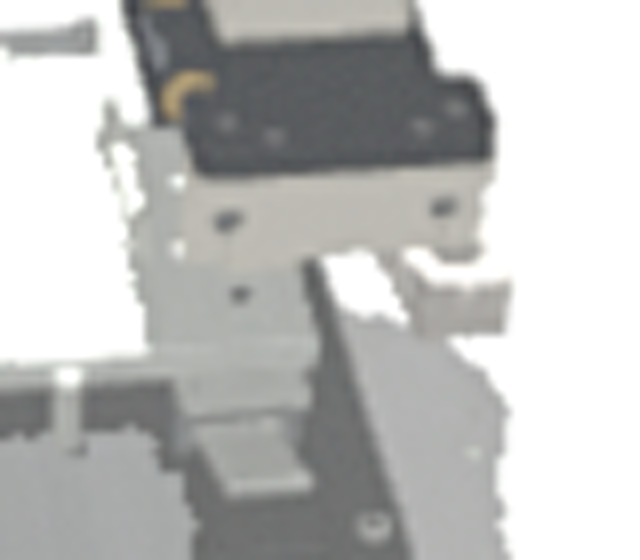

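```bash
python3 - <<'E'
from h import *
for n in("top","side"):
    im=imaging.capture(n)[:,:,::-1]; cv2.imwrite(f"pics/{n}_full.png",im)
E
```

```text
(no output)
```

View pics/top_full.png

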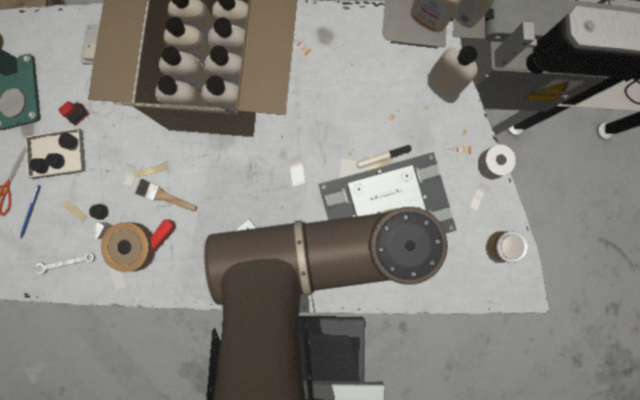

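View pics/side_full.png

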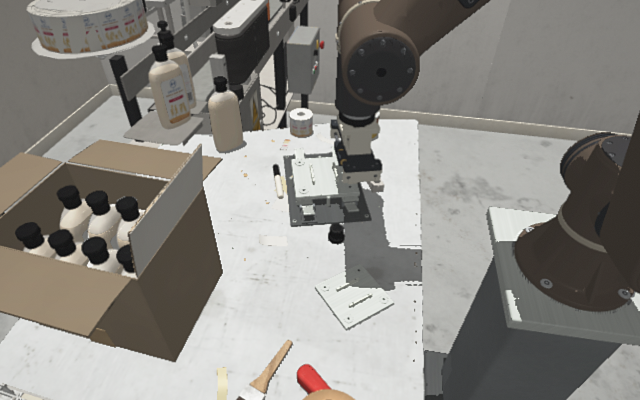

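Emit:
drive_tool(deltas=[[0, 0, 2, 0, 0, 0], [0, 0, 4, 0, 0, -0.12], [0, 0, 5, 0, 0, -0.24], [0, 0, 5, 0, 0, -0.36], [0, 0, 5, 0, 0, -0.48], [0, 0, 5, 0, 0, -0.6], [0, 0, 5, 0, 0, -0.72], [0, 0, 5, 0, 0, -0.84]])

```text
time_s: 7.68
tcp_pos: [0.483, -0.1188, 0.0823]
eef_rot: [-90.0, 0.0, 148.5]
contact_force: [0.1, -0.2, -0.0]
gripper_width: 0.0005
```

Emit:
drive_tool(deltas=[[0, 0, 0, 0, 0, -0.12], [0, 0, 0, 0, 0, -0.24], [0, 0, 0, 0, 0, -0.36], [0, 0, 0, 0, 0, -0.48], [0, 0, 0, 0, 0, -0.6], [0, 0, 0, 0, 0, -0.72], [0, 0, 0, 0, 0, -0.73], [0, 0, 0, 0, 0, -0.73]])

```text
time_s: 8.35
tcp_pos: [0.483, -0.1189, 0.0823]
eef_rot: [-90.0, -0.0, 107.2]
contact_force: [0.1, 0.9, -0.8]
gripper_width: 0.0003
```

```bash
python3 - <<'E'
from h import *
im=imaging.capture("side")[:,:,::-1]
s=r.get_state(); print(s["time_s"],s["tcp_pos"],s["eef_rot"],s["contact_force"])
q=proj("side",s["tcp_pos"])[0]; print(q)
im=im[90:220,280:420].astype(float); im=(255*(np.clip(im/220,0,1))**.6).astype(np.uint8)
im=cv2.resize(im,None,fx=5,fy=5,interpolation=cv2.INTER_CUBIC)
c=((q-[280,90]+.5)*5).astype(int); cv2.circle(im,(int(c[0]),int(c[1])),5,(0,0,255),1)
cv2.imwrite("pics/z2.png",im)
E
```

```text
8.4 [ 0.48303593 -0.11883531  0.0822504 ] [-8.99998295e+01 -8.95742290e-04  1.07242768e+02] [-0.46705869  0.4776235  -0.36916357]
[350.73043395 171.93948096]
```

View pics/z2.png

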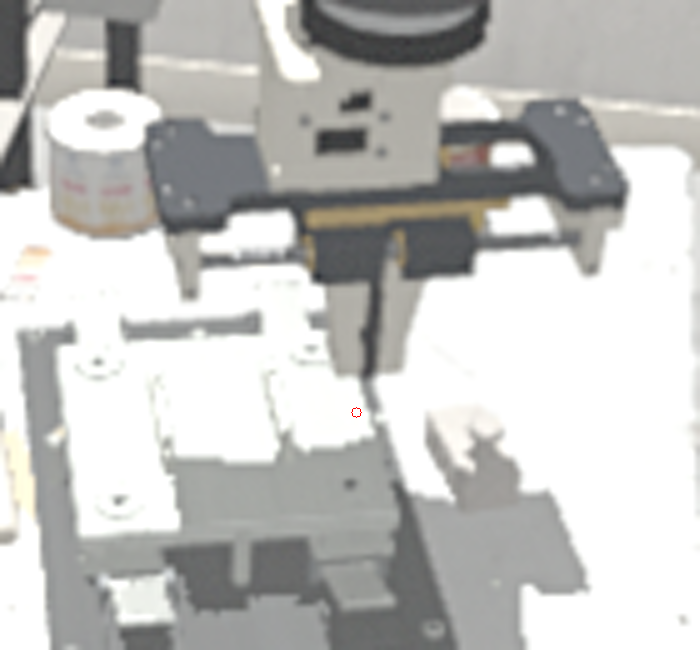

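```bash
python3 - <<'E'
from h import *
im=imaging.capture("top")[:,:,::-1]
im=im[150:310,330:490].astype(float); im=(255*(np.clip(im/220,0,1))**.6).astype(np.uint8)
im=cv2.resize(im,None,fx=4,fy=4,interpolation=cv2.INTER_CUBIC)
t=np.array([.483,-.1188,.0823+.066]); a=np.radians(16.9); j=np.array([np.cos(a),np.sin(a),0]);b=np.array([-j[1],j[0],0])
for u in(-.0965,.0965):
  for v in(-.039,.039):
    for z in (0,.03):
      q=(proj("top",t+u*j+v*b+[0,0,z])[0]-[330,150]+.5)*4; cv2.circle(im,(int(q[0]),int(q[1])),4,(0,0,255),1)
cv2.imwrite("pics/z3.png",im)
E
```

```text
(no output)
```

View pics/z3.png

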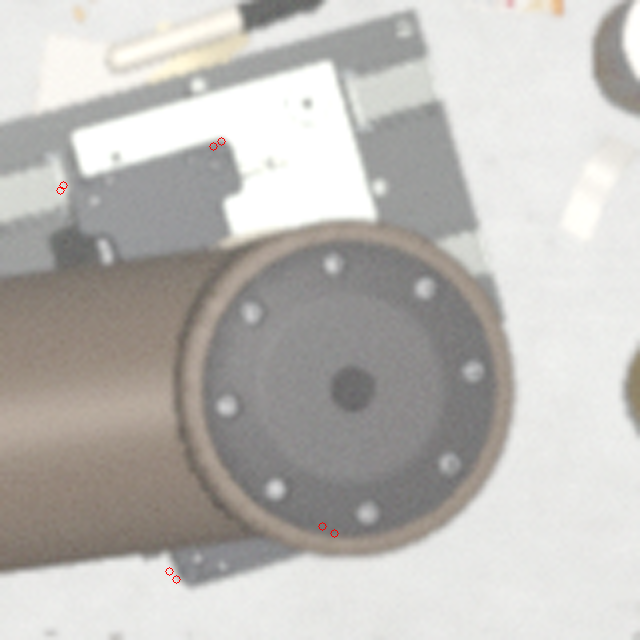

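```bash
python3 - <<'E'
from h import *
from scipy.optimize import least_squares
t=np.array([.483,-.1188,.0823]); a=np.radians(16.9); j=np.array([np.cos(a),np.sin(a),0]);b=np.array([-j[1],j[0],0])
tops=[(.0965,.039,(72,180)),(.0965,-.039,(232,145)),(-.0965,.039,(190,585))]
for hb in (.066,.08,.095):
  def f(o):
    e=[proj("top",t+o+u*j+v*b+[0,0,hb])[0]-(np.array(q)/4-.5+[330,150]) for u,v,q in tops]
    e.append(2*(proj("side",t+o+.0095*b)[0]-[353.1,163.9]))
    return np.concatenate(e)
  s=least_squares(f,[0,0,0.]); print(hb,s.x.round(4),s.fun.round(1))
E
```

```text
0.066 [-0.0008 -0.0054  0.0261] [ 0.7  2.1 -0.1 -0.3 -0.8 -1.2 -0.3 -0.3]
0.08 [-0.0009 -0.0041  0.0268] [ 0.4  1.6  0.3 -1.  -0.7 -0.1 -0.3 -0.1]
0.095 [-0.001  -0.0027  0.0275] [ 0.1  1.1  0.6 -1.7 -0.5  1.1 -0.3  0.2]
```

Emit:
drive_tool(deltas=[[-0.2, 0.1, -2, 0, 0, 0], [-0.2, 0.1, -4, 0, 0, 0], [-0.2, 0.1, -5.4, 0, 0, 0], [-0.2, 0.1, -5.8, 0, 0, 0], [-0.2, 0.1, -6, 0, 0, 0], [-0.2, 0.1, -6.2, 0, 0, 0], [-0.2, 0.1, -6.2, 0, 0, 0], [-0.2, 0.1, -6.2, 0, 0, 0]])

```text
time_s: 9.12
tcp_pos: [0.4817, -0.1178, 0.021]
eef_rot: [-90.1, 0.0, 107.0]
contact_force: [-0.6, -0.4, 0.1]
gripper_width: 0.0003
```

Emit:
drive_tool(deltas=[[0, 0, -0.1, 0, 0, 0], [0, 0, -0.15, 0, 0, 0], [0, 0, -0.2, 0, 0, 0], [0, 0, -0.25, 0, 0, 0], [0, 0, -0.3, 0, 0, 0], [0, 0, -0.3, 0, 0, 0], [0, 0, -0.3, 0, 0, 0], [0, 0, -0.3, 0, 0, 0]])

```text
time_s: 9.78
tcp_pos: [0.4811, -0.1179, 0.0173]
eef_rot: [-90.0, 0.0, 107.0]
contact_force: [0.1, 0.4, 0.5]
gripper_width: 0.0009
```

Emit:
drive_tool(deltas=[[0, 0, -0.05, 0, 0, 0], [0, 0, -0.1, 0, 0, 0], [0, 0, -0.15, 0, 0, 0], [0, 0, -0.2, 0, 0, 0], [0, 0, -0.25, 0, 0, 0], [0, 0, -0.3, 0, 0, 0], [0, 0, -0.3, 0, 0, 0], [0, 0, -0.3, 0, 0, 0]])

```text
time_s: 10.45
tcp_pos: [0.481, -0.1179, 0.0142]
eef_rot: [-90.0, -0.0, 107.0]
contact_force: [-0.6, -0.1, -1.0]
gripper_width: 0.0004
```

```bash
cat > z.py <<'E'
from h import *
import sys
im=imaging.capture("side")[:,:,::-1]
s=r.get_state(); print(s["time_s"],s["tcp_pos"],s["contact_force"],s["moment"])
q=proj("side",s["tcp_pos"])[0]; print(q)
im=im[90:220,280:420].astype(float); im=(255*(np.clip(im/220,0,1))**.6).astype(np.uint8)
im=cv2.resize(im,None,fx=5,fy=5,interpolation=cv2.INTER_CUBIC)
cv2.imwrite(f"pics/{sys.argv[1]}.png",im)
E
python3 z.py z4
```

```text
10.5 [ 0.48106488 -0.11784674  0.01424672] [-0.4072886   0.55574017 -1.03170552] [0.08432779 0.00312327 0.00987921]
[349.53974722 194.94998779]
```

View pics/z4.png

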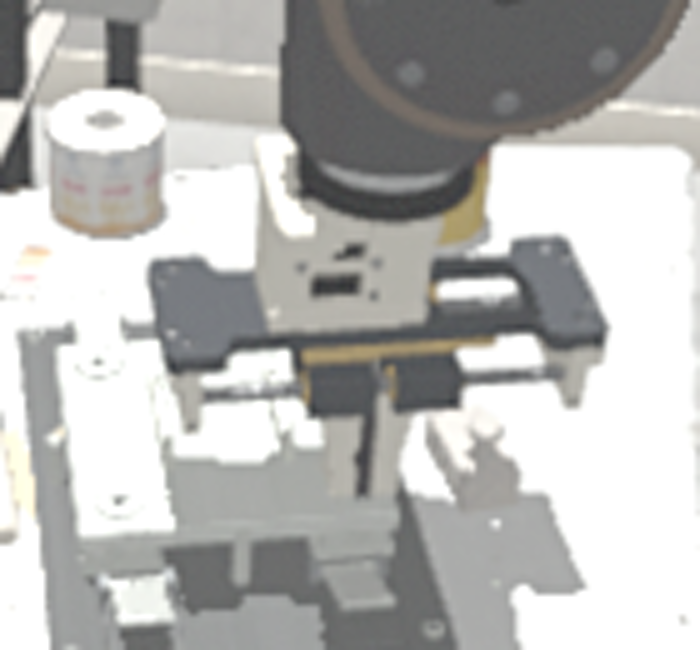

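Emit:
drive_tool(deltas=[[0, 0, -0.05, 0, 0, 0], [0, 0, -0.1, 0, 0, 0], [0, 0, -0.1, 0, 0, 0], [0, 0, -0.15, 0, 0, 0], [0, 0, -0.15, 0, 0, 0], [0, 0, -0.2, 0, 0, 0], [0, 0, -0.2, 0, 0, 0], [0, 0, -0.2, 0, 0, 0]])

```text
time_s: 11.17
tcp_pos: [0.481, -0.1178, 0.0122]
eef_rot: [-90.0, -0.0, 107.0]
contact_force: [0.6, 0.4, -0.2]
gripper_width: 0.0008
```

Emit:
drive_tool(deltas=[[0, 0, -0.05, 0, 0, 0], [0, 0, -0.1, 0, 0, 0], [0, 0, -0.1, 0, 0, 0], [0, 0, -0.15, 0, 0, 0], [0, 0, -0.15, 0, 0, 0], [0, 0, -0.2, 0, 0, 0], [0, 0, -0.2, 0, 0, 0], [0, 0, -0.2, 0, 0, 0]])

```text
time_s: 11.83
tcp_pos: [0.4812, -0.1179, 0.0118]
eef_rot: [-90.0, 0.0, 107.1]
contact_force: [-6.2, 3.1, 19.3]
gripper_width: 0.0006
```

Emit:
drive_tool(deltas=[[0, 0, 1.5, 0, 0, 0], [0, 0, 3, 0, 0, 0], [1.2, -3.5, 3, 0, 0, 0], [2.3, -7, 3, 0, 0, 0], [3.4, -10.5, 3, 0, 0, 0], [3.4, -10.5, 2.2, 0, 0, 0], [3.4, -10.5, 0.8, 0, 0, 0], [3.4, -10.5, 0.5, 0, 0, 0]])

```text
time_s: 12.5
tcp_pos: [0.5136, -0.2234, 0.0132]
eef_rot: [-89.9, -0.1, 106.9]
contact_force: [-1.2, 0.7, 0.8]
gripper_width: 0.0005
```

Emit:
drive_tool(deltas=[[0, 0, -0.05, 0, 0, 0], [0, 0, -0.1, 0, 0, 0], [0, 0, -0.2, 0, 0, 0], [0, 0, -0.3, 0, 0, 0], [0, 0, -0.4, 0, 0, 0], [0, 0, -0.5, 0, 0, 0], [0, 0, -0.5, 0, 0, 0], [0, 0, -0.5, 0, 0, 0]])

```text
time_s: 13.17
tcp_pos: [0.5156, -0.2226, 0.0119]
eef_rot: [-90.1, 0.0, 107.1]
contact_force: [-3.1, 3.4, 13.1]
gripper_width: 0.0004
```

```bash
python3 z.py z5
```

```text
13.2167 [ 0.51557781 -0.22260509  0.01189564] [-3.00221809  3.79005821 13.46886895] [ 1.30246262e+00  1.36348382e+00 -7.30069406e-04]
[340.76846075 168.40477643]
```

View pics/z5.png

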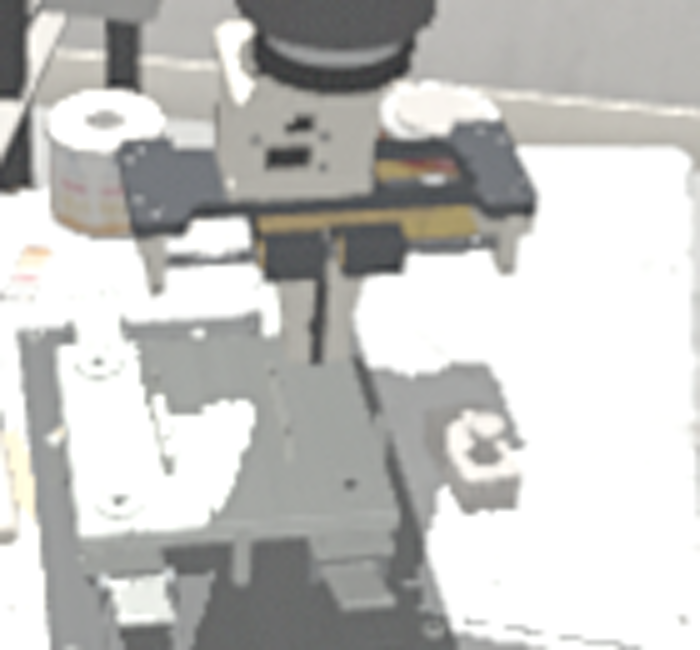

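Emit:
drive_tool(deltas=[[0, 0, 1.5, 0, 0, 0], [0, 0, 3, 0, 0, 0], [3.5, 1.1, 3, 0, 0, 0], [7, 2.1, 3, 0, 0, 0], [10.5, 3.2, 3, 0, 0, 0], [10.5, 3.2, 2.2, 0, 0, 0], [10.5, 3.2, 0.8, 0, 0, 0], [10.5, 3.2, 0.6, 0, 0, 0]])

```text
time_s: 13.88
tcp_pos: [0.619, -0.19, 0.014]
eef_rot: [-89.8, -0.1, 107.0]
contact_force: [-0.5, 0.6, -1.0]
gripper_width: 0.0005
```

Emit:
drive_tool(deltas=[[0, 0, 0.5, 0, 0, 0], [0, 0, 0.3, 0, 0, 0], [0, 0, 0.1, 0, 0, 0], [0, 0, -0.1, 0, 0, 0], [0, 0, -0.3, 0, 0, 0], [0, 0, -0.5, 0, 0, 0], [0, 0, -0.5, 0, 0, 0], [0, 0, -0.5, 0, 0, 0]])

```text
time_s: 14.55
tcp_pos: [0.6201, -0.191, 0.012]
eef_rot: [-90.0, 0.0, 107.0]
contact_force: [-1.0, 0.9, 5.6]
gripper_width: 0.0008
```

```bash
python3 z.py z6
```

```text
14.6 [ 0.62014909 -0.19096288  0.01200303] [-2.13145112  0.62178154  4.92247684] [ 0.36115887  0.6332063  -0.01425037]
[298.91303948 171.01366925]
```

View pics/z6.png

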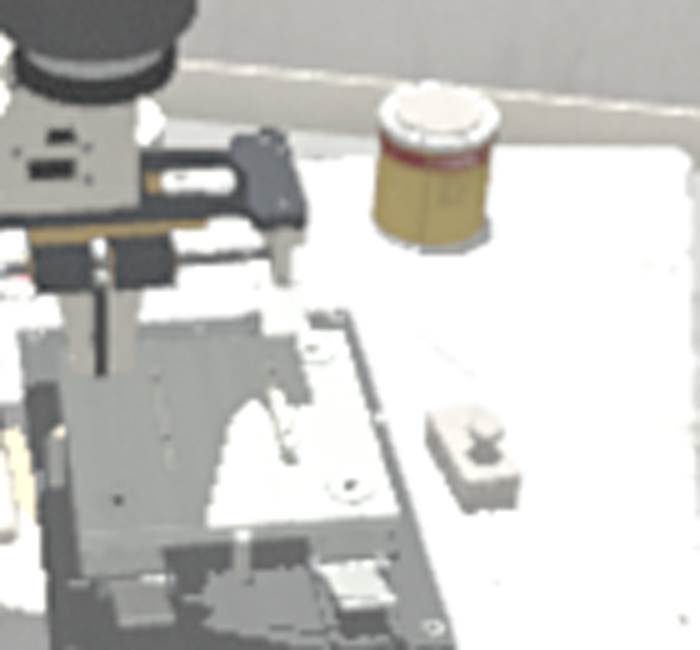

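Emit:
drive_tool(deltas=[[0, 0, -0.1, 0, 0, 0], [0, 0, -0.1, 0, 0, 0], [0, 0, -0.15, 0, 0, 0], [0, 0, -0.15, 0, 0, 0], [0, 0, -0.15, 0, 0, 0], [0, 0, -0.15, 0, 0, 0], [0, 0, -0.15, 0, 0, 0], [0, 0, -0.15, 0, 0, 0]])

```text
time_s: 15.27
tcp_pos: [0.6202, -0.191, 0.0119]
eef_rot: [-90.0, 0.0, 107.1]
contact_force: [-5.8, 2.8, 15.4]
gripper_width: 0.0007
```

Emit:
drive_tool(deltas=[[0, 0, 1.5, 0, 0, 0], [0, 0, 3, 0, 0, 0], [-1.1, 3.5, 3, 0, 0, 0], [-2.1, 7, 3, 0, 0, 0], [-3.2, 10.5, 3, 0, 0, 0], [-3.2, 10.5, 2.2, 0, 0, 0], [-3.2, 10.5, 0.8, 0, 0, 0], [-3.2, 10.5, 0.6, 0, 0, 0]])

```text
time_s: 15.93
tcp_pos: [0.5868, -0.0851, 0.0143]
eef_rot: [-89.9, -0.0, 107.1]
contact_force: [-0.8, -0.0, -0.2]
gripper_width: 0.0004
```

Emit:
drive_tool(deltas=[[0, 0, -0.1, 0, 0, 0], [0, 0, -0.2, 0, 0, 0], [0, 0, -0.3, 0, 0, 0], [0, 0, -0.4, 0, 0, 0], [0, 0, -0.5, 0, 0, 0], [0, 0, -0.5, 0, 0, 0], [0, 0, -0.5, 0, 0, 0], [0, 0, -0.5, 0, 0, 0]])

```text
time_s: 16.6
tcp_pos: [0.5885, -0.0861, 0.0113]
eef_rot: [-90.0, 0.0, 107.0]
contact_force: [-0.4, -1.4, 3.7]
gripper_width: 0.0005
```

```bash
python3 z.py z7
```

```text
16.65 [ 0.58854705 -0.08604824  0.01124147] [ 0.97294177 -1.09572459  3.33573422] [-0.42235072 -0.15547005  0.0041064 ]
[302.98517682 198.95388301]
```

View pics/z7.png

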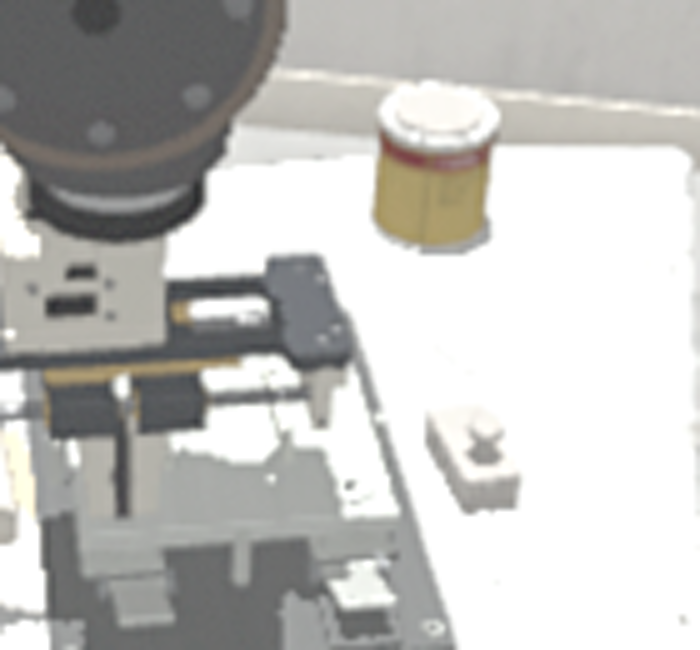

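fl reads 3.5 N and is already lower than the others; press 2 mm further to confirm that it gives.

Emit:
drive_tool(deltas=[[0, 0, -0.05, 0, 0, 0], [0, 0, -0.1, 0, 0, 0], [0, 0, -0.15, 0, 0, 0], [0, 0, -0.2, 0, 0, 0], [0, 0, -0.2, 0, 0, 0], [0, 0, -0.2, 0, 0, 0], [0, 0, -0.2, 0, 0, 0], [0, 0, -0.2, 0, 0, 0]])

```text
time_s: 17.32
tcp_pos: [0.5887, -0.0856, 0.0091]
eef_rot: [-90.1, 0.0, 107.0]
contact_force: [1.2, -0.1, 6.0]
gripper_width: 0.0005
```

Emit:
drive_tool(deltas=[[0, 0, 1.5, 0, 0, 0], [0, 0, 3, 0, 0, 0], [-1.2, 2.9, 3, 0, 0, 0], [-2.35, 5.75, 3, 0, 0, 0], [-2.35, 5.75, 2.5, 0, 0, 0], [-2.35, 5.75, 1.2, 0, 0, 0], [-2.35, 5.75, 0.5, 0, 0, 0], [-2.35, 5.75, 0.3, 0, 0, 0]])

```text
time_s: 17.98
tcp_pos: [0.5631, -0.0285, 0.01]
eef_rot: [-89.8, -0.0, 107.0]
contact_force: [-0.5, -0.5, -0.4]
gripper_width: 0.0002
```

```bash
python3 z.py z8
```

```text
18.0333 [ 0.56342367 -0.0287159   0.01024678] [ 0.50539669 -0.61259297 -1.07801396] [ 0.01447529 -0.02534636  0.01108751]
[308.91241511 216.90614863]
```

View pics/z8.png

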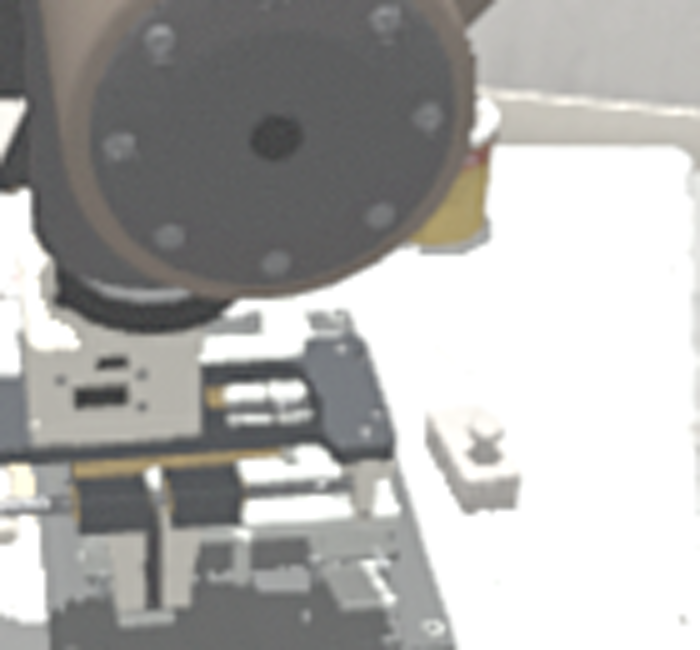

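Emit:
drive_tool(deltas=[[0.2, 0, -0.3, 0, 0, 0], [0.2, 0, -0.6, 0, 0, 0], [0.2, 0, -0.9, 0, 0, 0], [0.2, 0, -1.2, 0, 0, 0], [0.2, 0, -1.5, 0, 0, 0], [0.2, 0, -1.8, 0, 0, 0], [0.2, 0, -2.0, 0, 0, 0], [0.2, 0, -2.0, 0, 0, 0]])

```text
time_s: 18.7
tcp_pos: [0.5668, -0.0283, -0.0085]
eef_rot: [-90.0, 0.0, 107.0]
contact_force: [0.1, 0.7, 1.3]
gripper_width: 0.0005
```

Emit:
drive_tool(deltas=[[0, 0, -0.1, 0, 0, 0], [0, 0, -0.2, 0, 0, 0], [0, 0, -0.3, 0, 0, 0], [0, 0, -0.35, 0, 0, 0], [0, 0, -0.4, 0, 0, 0], [0, 0, -0.4, 0, 0, 0], [0, 0, -0.4, 0, 0, 0], [0, 0, -0.4, 0, 0, 0]])

```text
time_s: 19.37
tcp_pos: [0.5665, -0.0285, -0.0123]
eef_rot: [-90.0, 0.0, 107.0]
contact_force: [0.6, 1.8, 1.4]
gripper_width: 0.0006
```

Emit:
drive_tool(deltas=[[0, 0, -0.05, 0, 0, 0], [0, 0, -0.1, 0, 0, 0], [0, 0, -0.15, 0, 0, 0], [0, 0, -0.2, 0, 0, 0], [0, 0, -0.2, 0, 0, 0], [0, 0, -0.2, 0, 0, 0], [0, 0, -0.2, 0, 0, 0], [0, 0, -0.2, 0, 0, 0]])

```text
time_s: 20.03
tcp_pos: [0.5667, -0.0284, -0.0133]
eef_rot: [-90.0, 0.0, 107.0]
contact_force: [-3.8, 2.8, 12.3]
gripper_width: 0.0003
```

```bash
python3 z.py z9
```

```text
20.0833 [ 0.56665997 -0.02836498 -0.01332111] [-1.67182887  2.30398379 12.11967402] [ 1.04423326  0.96640774 -0.01212288]
[307.49423186 224.24647121]
```

View pics/z9.png

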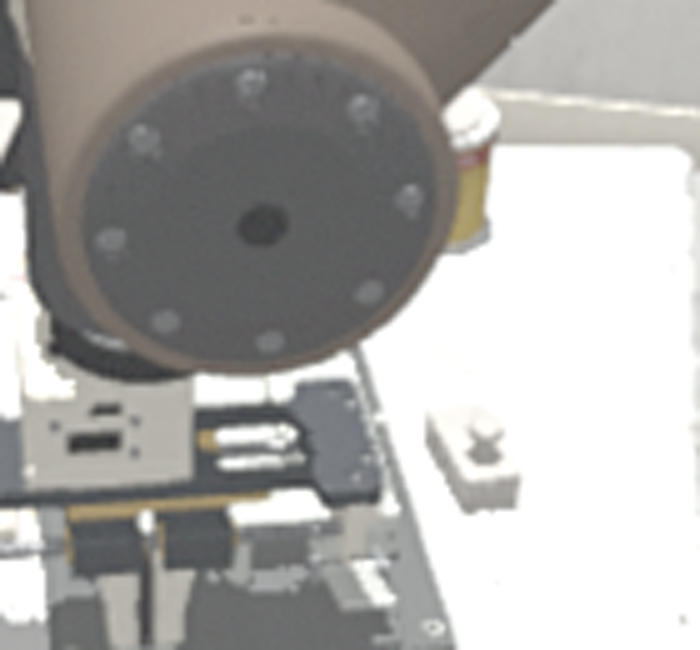

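Emit:
drive_tool(deltas=[[0, 0, -0.1, 0, 0, 0], [0, 0, -0.1, 0, 0, 0], [0, 0, -0.1, 0, 0, 0], [0, 0, 1, 0, 0, 0], [0, 0, 3, 0, 0, 0], [0, 0, 5.5, 0, 0, 0], [1.1, -2.8, 5.7, 0, 0, 0], [2.2, -5.7, 5.5, 0, 0, 0]])

```text
time_s: 20.75
tcp_pos: [0.5896, -0.0849, 0.0432]
eef_rot: [-90.2, 0.0, 107.2]
contact_force: [1.1, 0.2, 0.8]
gripper_width: 0.0003
```

Emit:
drive_tool(deltas=[[0, 0, -1.2, 0, 0, 0], [0, 0, -2.2, 0, 0, 0], [0, 0, -2.5, 0, 0, 0], [0, 0, -2.7, 0, 0, 0], [0, 0, -2.8, 0, 0, 0], [0, 0, -2.9, 0, 0, 0], [0, 0, -2.9, 0, 0, 0], [0, 0, -2.9, 0, 0, 0]])

```text
time_s: 21.42
tcp_pos: [0.5888, -0.0848, 0.0122]
eef_rot: [-90.0, 0.0, 107.1]
contact_force: [0.0, -0.1, -0.2]
gripper_width: 0.0004
```

Emit:
drive_tool(deltas=[[0, 0, -0.05, 0, 0, 0], [0, 0, -0.1, 0, 0, 0], [0, 0, -0.15, 0, 0, 0], [0, 0, -0.15, 0, 0, 0], [0, 0, -0.15, 0, 0, 0], [0, 0, -0.15, 0, 0, 0], [0, 0, -0.15, 0, 0, 0], [0, 0, -0.15, 0, 0, 0]])

```text
time_s: 22.08
tcp_pos: [0.589, -0.0849, 0.0118]
eef_rot: [-90.1, 0.0, 107.1]
contact_force: [-4.5, 3.7, 11.8]
gripper_width: 0.0004
```

Emit:
drive_tool(deltas=[[0, 0, 1, 0, 0, 0], [0, 0, 4, 0, 0, 0], [0, 0, 8, 0, 0, 0], [0, 0, 12, 0, 0, 0], [0, 0, 15, 0, 0, 0], [-2, 3.5, 15, 0, 0, 0], [-4, 7, 15, 0, 0, 0], [-6, 10.5, 15, 0, 0, 0]])

```text
time_s: 22.75
tcp_pos: [0.528, 0.0203, 0.1613]
eef_rot: [-90.1, -0.0, 106.9]
contact_force: [0.7, 0.9, 0.2]
gripper_width: 0.0009
```

Emit:
drive_tool(deltas=[[-1.5, 3.5, 0, 0, 0, 0], [-3, 7, 0, 0, 0, 0], [-4.5, 10.5, 0, 0, 0, 0], [-6, 14, 0, 0, 0, 0], [-7.5, 17.5, 0, 0, 0, 0], [-9, 21, 0, 0, 0, 0], [-9, 24.5, 0, 0, 0, 0], [-9, 24.5, 0, 0, 0, 0]])

```text
time_s: 23.42
tcp_pos: [0.4386, 0.2699, 0.1612]
eef_rot: [-90.2, -0.1, 107.3]
contact_force: [0.9, 0.7, 0.8]
gripper_width: 0.0005
```

```bash
python3 look.py end
```

```text
23.5167 [0.43817531 0.26593038 0.16051391] [ 0.28378888  0.06907961 -0.33427441] [ 5.32305584e+01  7.00162573e+00 -2.28937124e+01  2.56265630e-03
 -6.00955975e+01 -3.60697082e+01]
```

View pics/side_end.png

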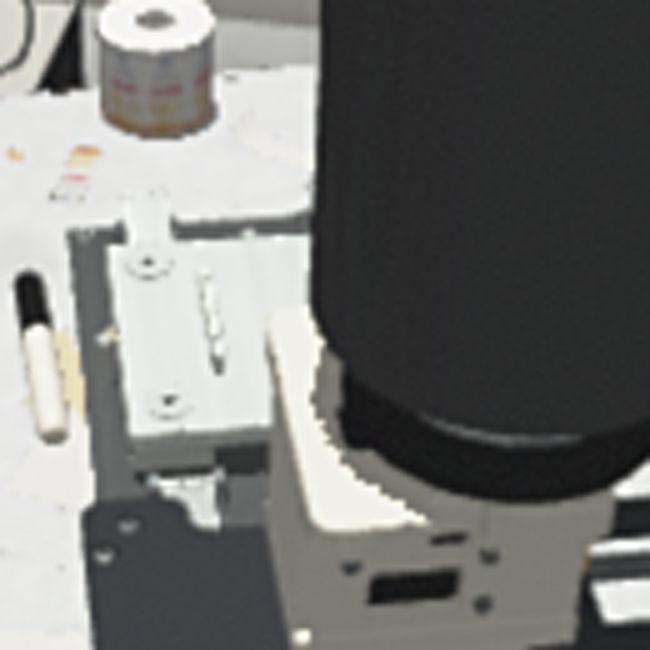

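View pics/top_end.png

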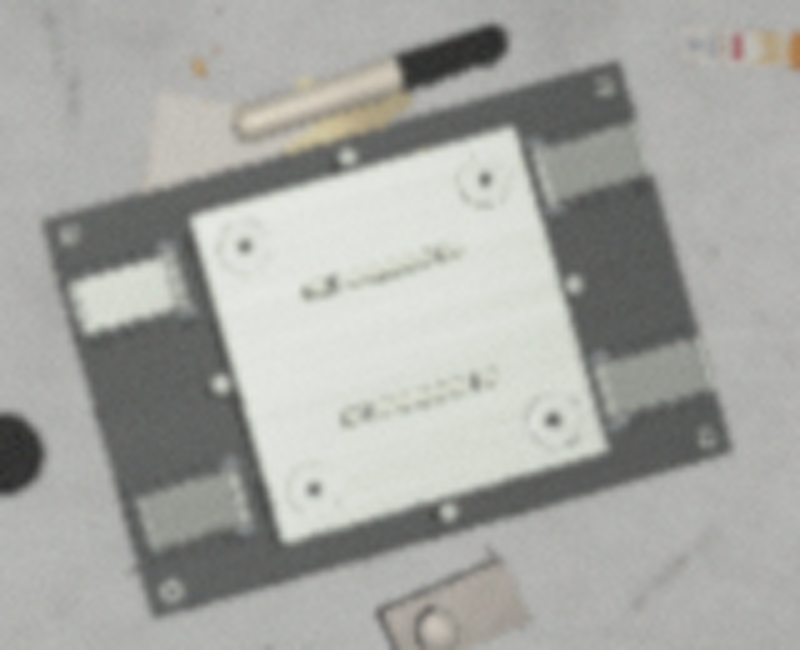

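The top view shows only the far-left tab (crop 125,295) changed, now bright and flat. The other three tabs, the plate, cap, marker and gauge block are where they were. Handing in.

```bash
python3 -c "
from plant import r
print(r.close_job())"
```

```text
the job is handed in; nothing more can be done
None
```

The loose corner was the far left one. I pressed its shim tab down flat, the corner is now firm, and the job was handed in at about 23.5 s of the 48 s allowed.

- **Finding the corner:** I pressed the bosses in the order near left, near right, far right, far left. The first three held at the same height under 19, 13 and 15 N. The far left one sank about 3 mm under 4 to 6 N; I did not press it all the way to its stop.
- **Pressing the tab:** The far left tab came to a hard stop at about 12.7 mm above the table under 12 N, against 13 mm expected when flat. I pressed it slightly further before lifting off.
- **Last checks:** Pressed again, the far left corner held at the same height as the others (reading 11.8 mm) under 12 N. The last top picture shows only that tab changed. The plate, the other three tabs, gauge block, cap and marker look unmoved, and the gripper is well clear. The arm hid part of the last side picture, so the near tabs and the gauge block were checked only from above.

**What disagreed:**
- **Height reading:** The reported TCP height was about 26 mm lower than where the fingertips really were. The first descent onto the near left corner therefore stopped in the air. The pictures and the first touch showed the difference, and I allowed for it from then on.
- **Tab force:** The tab read only about 1.4 N in the two readings on the way down, less than the 4 to 6 N stated.

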